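Find the drilled end of a stone stopper knob and hold it up for the cement

ROBOT

A 6-joint arm with a two-finger parallel gripper is mounted at the origin on a cart in front of the work surface, level with it; the furniture and walls round the work are solid. World frame = base frame: x ahead of the robot, y to its left, z up, the work surface at z = 0. Lengths are in mm, angles in rad, forces in N, time in s.
With the tool pointing down it reaches from about 275 to 1000 mm from the base axis. Payload 8.4 kg.
Tool frame: the origin (TCP) lies between the finger pads; the fingertips stand 11 mm ahead of it and the grasp point (between the pads) lies 8 mm behind it; z points along the fingers, y is the line along which they close (so a half turn about z gives the same grasp; the last joint's range is limited). The gripper opens to 85 mm and grips with 20 to 120 N. Pads are 22 mm wide; open, the fingers measure 114 mm over their backs; the gripper's body (76 mm by 85 mm) begins 54 mm behind the grasp point. The pads swing forward as they close: fully open they stand 13 mm farther back than shut.
Start: joints at [-1.233, 0.353, 1.633, -0, 1.155, -0.002], TCP at [208.31, -589.266, 242.281] pointing down, gripper open.
Joint ranges: [-2.63, 2.63], [-0.92, 2.1], [0.06, 2.66], [-1.3, 4.44], [0, 2.69], [-3.02, 3.02]. Speed limits (rad/s): [2.22, 2.22, 2.79, 3.14, 3.14, 3.14].

INTERFACE

Orientations are given as [roll, pitch, yaw] about the fixed x, y, z axes, in that order (R = Rz(yaw) Ry(pitch) Rx(roll)).
In Python, from workcell import arm gives the robot as it stands.
- The arm moves only by the shell command python3 -m inch 'ROWS' [FORCE]. ROWS is JSON, a list that holds one entry, the list of rows, each a list of 7 numbers: the shift along the tool's x, y, z in mm, then the turn, a rotation vector about the tool's x, y, z in rad, then the finger opening in mm, from 0 to 85.4. A call has 1 to 20 rows; each row is the pose to reach, as a shift and turn from the pose commanded when the call began, along the tool's axes at that moment; what a row does not reach only later rows make up. A row lasts 1/8 s, in which the tool goes at most 62.5 mm and 10.7 degrees, less where a joint would pass 70% of its speed; a pose out of reach is approached as far as the arm can. A call with a gripper value outside its range is refused whole. The fingers move at their own pace and stop on an object; FORCE is the grip in N (left out, the last holds). Time passes only in rows, so rows that repeat a pose let the fingers close. It gives the time, the measured TCP pose, the force, the opening and the grip force at its end, in the units of the state.
- arm.sense(): the state, without advancing time (a new reading comes with each control period).
- arm.capture(name): name is "side" or "top"; returns the picture (420x560x3 uint8, red, green, blue); there is no depth.
- arm.calibration(name): a dict with "fx", "fy", "cx", "cy" (pixels), "camera_from_world" (4x4, takes a point from world to camera coordinates). Camera axes: x right, y down, z forward; pixel columns grow to the right and rows downward; lengths in mm; the calibration is good to about 2 mm. A picture is of the moment at which its call begins. calibration takes no time and is no camera call.
- arm.sign_off(): hands the job in; it is judged then, once.
Trained networks look in the newest picture that a camera, given by its name, has taken for a name from the list of things; names that differ only in an ending like _2 or _b are one class to them, and where a whole thing is asked for, a point or a joint stands for the part that bears it (a point fixed in the world has none). Each returns a list of dicts, best first, with "p" (0 to 1); they miss things now and then, are a little off and sometimes report something else, mostly with a low value. They report only what shows in the picture. A call takes as long as a camera call. They do not tell look-alikes from the thing itself.
- arm.boxes_of(camera, thing): "centre" ([x, y, z] in mm, in world coordinates, good to about 4 mm: the middle of the surface that is visible of it).
- arm.pinpoint(camera, thing): "centre" ([x, y, z] in mm, in world coordinates, good to about 4 mm: a listed point, or the origin of a listed thing).
The state is a dict: "time_s": time; "q": joint angles; "joint_velocities": joint speeds; "joint_torque": joint torques, N m; "tool_pos": TCP position; "eef_rot": TCP orientation; "ft_force": force on the tool from outside, world axes, zero at the start; "wrist_torque": the same for the moment, N m; "gripper_width": finger opening in mm; "grip_force": force on a finger pad.
Only numpy, scipy, OpenCV 4.12 (cv2) and the standard library are available. Lean on these libraries where they do the work, as an engineer would, in place of code of your own. Each camera call takes 0.05 s, during which the arm holds its last target. There are 200 camera calls.

TASK

The blue stone knob on the green felt pad is to be cemented on the slanting silver peg in the ball vice, but only one of its ends is drilled deep; the other is just spotted with the same mouth, so try its ends on the peg until one slides well down over it (about 15 mm or more). Then take the knob off again and turn it over, and finish holding it still in the gripper, upright with that deep hole facing up for the drop of cement, a good 20 cm above the bench: do not put it down or let go at the end. Treat the stone gently (a grip of 50 N at most, no hard push on the peg) and leave the other things on the bench alone.

Things in the scene. Friction and masses are not known exactly. Their poses are not given: they have to be found in the camera images.
- knob: dark blue stone knob, octagonal bar 56 mm long (its x), 34 mm across flats (y, z), 0.14 kg, lying on a flat. Origin at its centre, 17 mm above the pad. In the middle of either end is a 12 mm bore, alike from outside: one 24 mm deep, one 5 mm; which end is deep is not told, feel it. Bears a 50 N grip (on each side) and 40 N of push
- peg_tip (a point): middle of the rounded tip of the fixed silver peg, 77 mm above the bench. The peg, 7 mm in diameter, rises from its foot at 35 degrees to level, so the knob is slid on slantwise along the line from tip to foot. The deep end goes on 20 mm, until it sits on the shoulder; the shallow end stops 5 mm past the tip
- peg_foot (a point): where the peg's axis meets the flat shoulder (27 mm across) of the silver mount, 20 mm from the peg's tip along the axis, 66 mm above the bench
- ball_vice: ball vice, fixed: black rubber ring 86 mm across, dark steel ball 68 mm across with its centre 39 mm up, set over toward its own +x (the robot's left, turned somewhat toward the robot, varying); two grey steel jaws (34 x 39 mm) hold the silver mount with its peg, the axis of which starts at the ball's centre. Origin on the bench at the ring's centre, z up
- felt_pad: dark green felt pad, 150 mm (its x) by 130 mm (its y), 4 mm thick, fixed to the bench; origin at the centre of its underside, on the bench. The knob can be laid back on it to take a new grip. (To the left of the pad a fixed tool motor hangs over the bench, at x 0.44 to 0.54 and y 0.21 to 0.30 m, from 0.56 m up: keep wrist and elbow clear of it)
- brass_brush: brass scratch brush with a wooden handle, 20 x 195 x 25 mm, lying; a bystander, to be left where it is; origin at the centre of its underside
- wax_tube: green wax tube standing upright, 26 mm across, 60 mm tall; a bystander, to be left where it is; origin at the centre of its underside
- chasing_hammer: chasing hammer with a wooden handle, 70 x 235 x 26 mm, lying; a bystander, to be left where it is; origin at the centre of its underside
- matchbox: small yellow matchbox, 38 x 56 x 15 mm; a bystander, to be left where it is; origin at the centre of its underside
- pliers_round: closed pliers with black handles, 36 x 144 x 12 mm, lying; a bystander, to be left where it is; origin at the centre of its underside
- sanding_stick_2: flat brown emery stick, 18 x 210 x 5 mm, lying; a bystander, to be left where it is; origin at the centre of its underside
Mind the look-alikes: they are no part of the job. Of the things that look like the knob, the smallest one is meant.

How it is judged (in metres and radians):
On the way, in this order (a step that is already met when the one before it is completed fails the run):
1. the knob has been picked up off its pad, held in the fingers (height (world z) of knob above 0.07 m and contact force between the fingers and knob above 1 N), for 0.2 s.
2. the deep end has been felt on the peg: the peg's tip is more than 12 mm inside the knob's bore (x of peg_tip in the frame of knob between -0.016 and 0.016 m and y of peg_tip in the frame of knob between -0.0045 and 0.0045 m and z of peg_tip in the frame of knob between -0.0045 and 0.0045 m), for 0.1 s.
At the end, for the whole second after the job is handed in: The knob is held still in the fingers (under 40 mm/s), its centre more than 170 mm above the bench, its length within 0.3 rad of vertical with the deep hole's mouth up, touching the vice no more (angle between knob's own x axis and vertical below 0.3 rad and height (world z) of knob above 0.17 m and contact force between the fingers and knob above 1 N and linear speed of knob below 0.04 m/s and contact force between knob and ball_vice below 0.2 N); the arm keeps its last pose, push and grip.
It fails at once if the stone was squeezed too hard: the two fingers together press on it with more than 140 N (contact force between the fingers and knob above 140 N).
It fails at once if the stone was pressed on the peg or vice with more than 45 N (contact force between knob and ball_vice above 45 N).
It fails at once if a bystander was moved more than 25 mm (distance of any of brass_brush, wax_tube, chasing_hammer, matchbox, pliers_round, sanding_stick_2 from where it was at the start of the episode above 0.025 m).
It also fails if it takes over 72 s, if anything falls off the work surface, if the arm or the gripper's body presses on something with over 40 N, if the wrist force passes 120 N, or if a joint passes its speed limit or range.

## Working session

There is one attempt and no reset: what is moved stays moved. The work goes in short steps, Python scripts to look and compute and a shell command to move; the robot and the scene stay as the last step left them, time stands still between calls to the robot, and variables do not carry over. Pictures are saved under pics/ and viewed, at most 10 in all, crops included, and the job is handed in when it is done.

```bash
ls; mkdir -p pics; python3 - <<'E'
from workcell import arm
import cv2
for c in ["top","side"]:
    im=arm.capture(c); cv2.imwrite(f"pics/{c}0.png",im[:,:,::-1])
    for t in ["knob","peg_tip","peg_foot","ball_vice","felt_pad"]:
        for f in (["pinpoint"] if t!="knob" else ["pinpoint","boxes_of"]):
            print(c,t,f,[( [round(v) for v in d["centre"]],round(d["p"],2)) for d in getattr(arm,f)(c,t)])
    print(arm.calibration(c))
print(arm.sense())
E
```

```text
pics
top knob pinpoint [([509, 124, 21], 0.83), ([692, 10, -4], 0.7), ([517, -32, 23], 0.66), ([647, 111, 17], 0.56)]
top knob boxes_of [([516, -30, 37], 0.77), ([502, 122, 43], 0.76), ([643, 106, 37], 0.76), ([518, -266, 58], 0.44)]
top peg_tip pinpoint [([504, -219, 75], 0.65)]
top peg_foot pinpoint [([512, -234, 61], 0.86)]
top ball_vice pinpoint [([528, -273, 0], 0.57)]
top felt_pad pinpoint [([517, -37, -1], 0.88)]
{'fx': 509.98106114153916, 'fy': 509.98106114153916, 'cx': 283.21548835830527, 'cy': 211.9536425081228, 'camera_from_world': array([[-1.14186439e-01, -9.93443623e-01, -5.58799673e-03,
        -8.21086358e+01],
       [-9.71451095e-01,  1.12832473e-01, -2.08690210e-01,
         5.66738388e+02],
       [ 2.07952465e-01, -1.84011263e-02, -9.77965833e-01,
         1.40186143e+03],
       [ 0.00000000e+00,  0.00000000e+00,  0.00000000e+00,
         1.00000000e+00]])}
side knob pinpoint [([511, 123, 27], 0.79), ([646, 108, 26], 0.73)]
side knob boxes_of [([627, 115, 36], 0.7), ([504, -22, 28], 0.67), ([495, 135, 37], 0.65), ([719, -210, 18], 0.19)]
side peg_tip pinpoint []

[... 563 characters left out ...]

{'time_s': 0.7, 'q': array([-1.23341804e+00,  3.52985693e-01,  1.63338260e+00,  4.53158205e-05,
        1.15520039e+00, -2.39039433e-03]), 'joint_velocities': array([ 0.00120115,  0.00036623,  0.0002501 , -0.00023408, -0.00108615,
       -0.00012036]), 'joint_torque': array([-9.41533071e-04, -6.05022597e+01, -3.42398107e+01,  1.23285572e-04,
        1.31594177e-03,  4.55032125e-05]), 'tool_pos': array([ 208.31612776, -589.27573589,  242.29736695]), 'eef_rot': array([ 3.14156858e+00, -4.14013689e-05,  3.39750390e-01]), 'ft_force': array([0.50131358, 0.23494266, 0.50307806]), 'wrist_torque': array([-0.02951083, -0.01140662, -0.00820969]), 'grip_force': 0.0, 'gripper_width': 85.67250334500206}
```

View pics/top0.png

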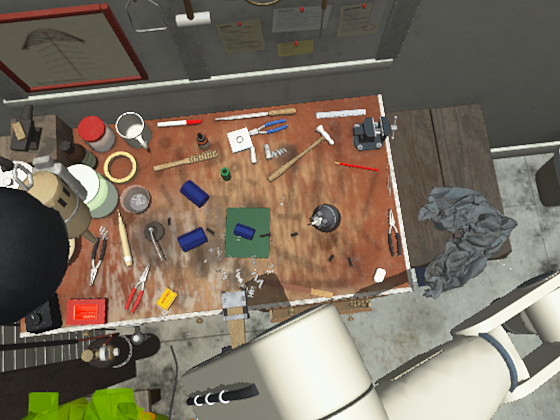

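View pics/side0.png

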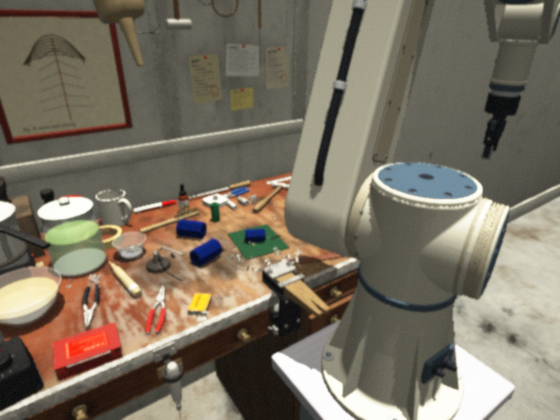

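The top view shows the knob on the pad at about (244,232) and the vice at (323,217). The larger blue look-alikes are at (194,193) and (192,239). I'll zoom in on the knob and vice.

```bash
python3 - <<'E'
import cv2,numpy as np
im=cv2.imread("pics/top0.png")
a=cv2.resize(im[207:257,219:275],None,fx=7,fy=7,interpolation=cv2.INTER_CUBIC)
b=cv2.resize(im[192:242,295:351],None,fx=7,fy=7,interpolation=cv2.INTER_CUBIC)
cv2.imwrite("pics/crop1.png",np.hstack([a,b]))
h=cv2.cvtColor(im,cv2.COLOR_BGR2HSV)
m=cv2.inRange(h,(108,120,30),(130,255,255)); m[:207]=0;m[257:]=0;m[:,:222]=0;m[:,272:]=0
c=max(cv2.findContours(m,0,2)[0],key=cv2.contourArea); print(cv2.minAreaRect(c),cv2.contourArea(c))
E
```

```text
((243.76641845703125, 231.14231872558594), (19.308483123779297, 11.362957000732422), 19.98310661315918) 190.0
```

View pics/crop1.png

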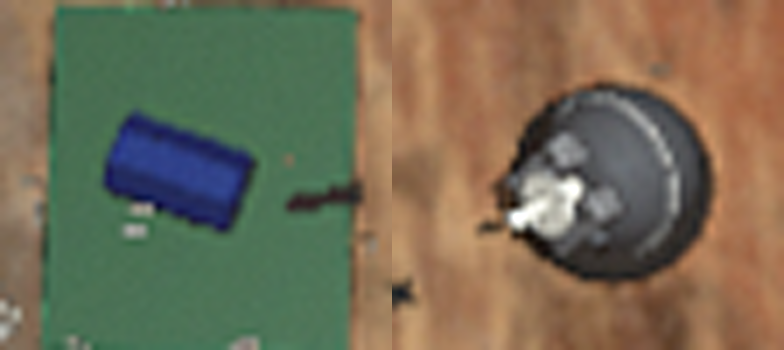

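The knob lies at about 20° in the image. Its left end is at roughly crop (120,150) and its right end at (242,195), which are full-image centre (244.8,231.7). The peg tip is at (312.6,223) and the ring centre at (326.5,218). Next I'll turn these pixels into world positions.

```bash
cat > h.py <<'E'
import numpy as np
from workcell import arm
from scipy.spatial.transform import Rotation as Ro
def ray(cam,u,v,z):
    c=arm.calibration(cam);T=np.array(c["camera_from_world"]);R=T[:3,:3];o=-R.T@T[:3,3]
    d=R.T@np.array([(u-c["cx"])/c["fx"],(v-c["cy"])/c["fy"],1]); return o+d*(z-o[2])/d[2]
def proj(cam,p):
    c=arm.calibration(cam);T=np.array(c["camera_from_world"]);q=T[:3,:3]@np.asarray(p,float)+T[:3,3]
    return np.array([c["fx"]*q[0]/q[2]+c["cx"],c["fy"]*q[1]/q[2]+c["cy"]])
def pose(): s=arm.sense(); return np.array(s["tool_pos"]),Ro.from_euler("xyz",s["eef_rot"])
E
python3 - <<'E'
from h import *
im=[]
def cr(x,y,ox,oy): return ((x+.5)/7-.5+ox,(y+.5)/7-.5+oy)
L=ray("top",*cr(120,151,219,207),30);Rr=ray("top",*cr(242,195,219,207),30)
print("knob",L,Rr,(L+Rr)/2,np.linalg.norm(L-Rr),np.degrees(np.arctan2(*(L-Rr)[[1,0]])))
t=ray("top",*cr(515-392,217,295,192),77);f=ray("top",*cr(548-392,200,295,192),66);r=ray("top",*cr(613-392,183,295,192),15)
print(t,f,r,np.degrees(np.arctan2(*(t-f)[[1,0]])),np.degrees(np.arctan2(*(t-r)[[1,0]])),np.linalg.norm((t-f)[:2]),np.linalg.norm((t-r)[:2]))
res=[]
arm.capture("top")
for k in range(4):
  for n in ("peg_tip","peg_foot","ball_vice"):
    print(n,[np.round(d["centre"]) for d in arm.pinpoint("top",n)[:1]])
  arm.capture("top")
E
```

```text
knob [527.98269362  -4.51899266  30.        ] [503.73494803 -52.97363841  30.        ] [515.85882082 -28.74631553  30.        ] 54.183077253553165 63.41563281190843
[ 510.07255837 -223.74497547   77.        ] [ 517.52838151 -238.7446725    66.        ] [ 531.20972511 -271.11138204   15.        ] 116.43035894502462 114.04872474239598 16.750528640080418 51.86864456590344
peg_tip [array([ 505., -220.,   75.])]
peg_foot [array([ 514., -234.,   66.])]
ball_vice [array([ 528., -270.,    1.])]
peg_tip [array([ 504., -221.,   74.])]
peg_foot [array([ 511., -232.,   66.])]
ball_vice [array([ 530., -271.,    0.])]
peg_tip [array([ 501., -221.,   76.])]
peg_foot [array([ 515., -234.,   65.])]
ball_vice [array([ 529., -270.,    2.])]
peg_tip [array([ 502., -221.,   75.])]
peg_foot [array([ 463., -459.,    0.])]
ball_vice [array([ 528., -272.,    0.])]
```

```bash
cat >> h.py <<'E'
def go(p,R):
    "tool-frame shift and rotvec from current measured pose to p,R"
    t,Q=pose(); print("shift",np.round(Q.inv().apply(np.array(p)-t),1),"turn",np.round((Q.inv()*R).as_rotvec(),3))
def down(yaw): return Ro.from_euler("xyz",[np.pi,0,np.radians(yaw)])
E
python3 -c "
from h import *
go([516,-29,140],down(63.4))"
```

```text
shift [ 476.8 -425.7  102.3] turn [-0.    -0.    -0.767]
```

```bash
python3 -m inch '[[[476.8,-425.7,102.3,0,0,-0.767,85],[476.8,-425.7,102.3,0,0,-0.767,85],[476.8,-425.7,102.3,0,0,-0.767,85],[476.8,-425.7,102.3,0,0,-0.767,85],[476.8,-425.7,102.3,0,0,-0.767,85],[476.8,-425.7,102.3,0,0,-0.767,85],[476.8,-425.7,102.3,0,0,-0.767,85],[476.8,-425.7,102.3,0,0,-0.767,85],[476.8,-425.7,102.3,0,0,-0.767,85],[476.8,-425.7,102.3,0,0,-0.767,85],[476.8,-425.7,102.3,0,0,-0.767,85],[476.8,-425.7,102.3,0,0,-0.767,85],[476.8,-425.7,102.3,0,0,-0.767,85],[476.8,-425.7,102.3,0,0,-0.767,85],[476.8,-425.7,102.3,0,0,-0.767,85],[476.8,-425.7,102.3,0,0,-0.767,85]]]' 40
python3 - <<'E'
from h import *
import cv2
print(arm.sense()["q"])
a=arm.capture("top");b=arm.capture("side")
for c in("top","side"):
  for f in("pinpoint","boxes_of"):
    print(c,f,[(np.round(d["centre"]),round(d["p"],2)) for d in getattr(arm,f)(c,"knob")])
for n in("peg_tip","peg_foot","ball_vice"): print(n,[(np.round(d["centre"]),round(d["p"],2)) for d in arm.pinpoint("side",n)])
pa=proj("side",[516,-29,21]);pb=proj("side",[510,-224,77]);print(pa,pb)
def crop(im,c,w=50,h=38):
    x,y=np.int32(np.clip(c,[w,h],[559-w,419-h])); return cv2.resize(im[y-h:y+h,x-w:x+w,::-1],(400,304),interpolation=cv2.INTER_CUBIC),(x-w,y-h)
A=crop(b,pa);B=crop(b,pb,30,23);print(A[1],B[1])
cv2.imwrite("pics/s1.png",np.hstack([A[0],B[0]]))
E
```

```text
time_s: 3.55
tool_pos: [515.9, -29.5, 140.1]
eef_rot: [3.141, -0.0, 1.106]
ft_force: [-0.8, 0.3, -0.4]
gripper_width: 85.2
grip_force: 0.0
[-6.00354567e-02  3.14064905e-01  1.95463684e+00 -8.31393756e-06
  8.72657842e-01  4.04840522e-01]
top pinpoint [(array([649., 110.,  18.]), 0.74), (array([508., 122.,  21.]), 0.66)]
top boxes_of [(array([660., 125.,  39.]), 0.57)]
side pinpoint [(array([513., 129.,  24.]), 0.76), (array([646., 106.,  27.]), 0.59), (array([512., -27.,  23.]), 0.5)]
side boxes_of [(array([495., 130.,  40.]), 0.72), (array([631., 113.,  36.]), 0.59), (array([505., -20.,  28.]), 0.55), (array([749., 116.,  13.]), 0.24)]
peg_tip []
peg_foot []
ball_vice []
[254.91341939 235.11774913] [311.22378608 201.52877136]
(np.int32(204), np.int32(197)) (np.int32(281), np.int32(178))
```

View pics/s1.png

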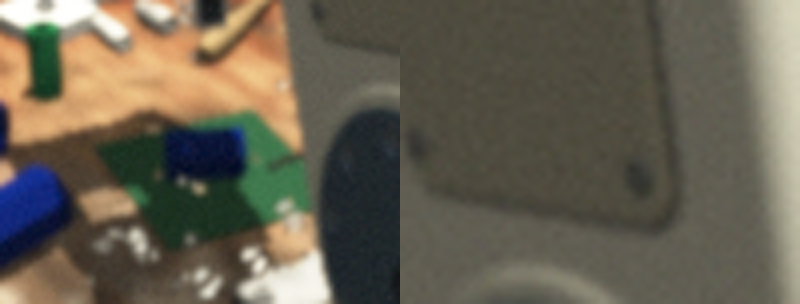

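The side crop shows the knob centre at about (255,236), against a prediction of (255,235), so the position holds. The arm still hides the vice from the side camera. I'll descend and grip.

```bash
python3 -m inch '[[[0,0,60,0,0,0,85],[0,0,100,0,0,0,85],[0,0,122,0,0,0,85],[0,0,122,0,0,0,85],[0,0,122,0,0,0,25],[0,0,122,0,0,0,25],[0,0,122,0,0,0,25],[0,0,122,0,0,0,25],[0,0,122,0,0,0,25],[0,0,122,0,0,0,25],[0,0,122,0,0,0,25],[0,0,122,0,0,0,25]]]' 40
```

```text
time_s: 5.5
tool_pos: [516.5, -29.0, 19.1]
eef_rot: [3.14, -0.001, 1.107]
ft_force: [-1.7, 0.4, 7.1]
gripper_width: 33.0
grip_force: 39.6
```

```bash
cat >> h.py <<'E'
def axes(x,z): 
    x=np.array(x)/np.linalg.norm(x);z=np.array(z)/np.linalg.norm(z);return Ro.from_matrix(np.c_[x,np.cross(z,x),z])
def pegR(yaw=115.,s=1,el=35.):
    a,e=np.radians(yaw),np.radians(el);h=np.array([np.cos(a),np.sin(a),0]);k=np.array([0,0,1.])
    return axes(s*(np.cos(e)*h+np.sin(e)*k),np.sin(e)*h-np.cos(e)*k)
def wrist(R,q1,q23):
    "approx q4,q5,q6"
    M=Ro.from_euler("Y",q23).inv()*Ro.from_euler("Z",q1).inv()*R*Ro.from_euler("Z",-np.pi/2)
    e=M.as_euler("ZYZ"); return np.round(e,2),np.round([e[0]+np.pi,-e[1],e[2]+np.pi],2)
E
python3 - <<'E'
from h import *
t,Q=pose();q=arm.sense()["q"];print(q,wrist(Q,q[0],q[1]+q[2]))
for s in(1,-1):
    for q1 in (-.5,-.4,-.3): print(s,q1,wrist(pegR(s=s),q1,2.15))
# final: x*dsign up, tool z horizontal at various yaws
for ds in(1,-1):
    for yaw in range(-180,180,30):
        a=np.radians(yaw);print(ds,yaw,wrist(axes([0,0,ds],[np.cos(a),np.sin(a),0]),-.2,1.9)[0])
E
```

```text
[-5.90125119e-02  5.14974350e-01  2.01239992e+00  7.78764434e-05
  6.12788065e-01  4.04935182e-01] (array([0.  , 0.61, 0.4 ]), array([ 3.14, -0.61,  3.55]))
1 -0.5 (array([ 0.35,  1.51, -1.05]), array([ 3.49, -1.51,  2.09]))
1 -0.4 (array([ 0.4 ,  1.48, -0.97]), array([ 3.54, -1.48,  2.17]))
1 -0.3 (array([ 0.44,  1.44, -0.9 ]), array([ 3.58, -1.44,  2.25]))
-1 -0.5 (array([0.35, 1.51, 2.09]), array([ 3.49, -1.51,  5.23]))
-1 -0.4 (array([0.4 , 1.48, 2.17]), array([ 3.54, -1.48,  5.31]))
-1 -0.3 (array([0.44, 1.44, 2.25]), array([ 3.58, -1.44,  5.39]))
1 -180 [-0.56  2.76 -2.1 ]
1 -150 [-1.22  2.36 -2.67]
1 -120 [-1.46  1.88 -2.8 ]
1 -90 [-1.64  1.38 -2.81]
1 -60 [-1.85  0.89 -2.71]
1 -30 [-2.34  0.46 -2.32]
1 0 [ 2.58  0.38 -1.04]
1 30 [ 1.92  0.78 -0.48]
1 60 [ 1.68  1.27 -0.35]
1 90 [ 1.51  1.76 -0.34]
1 120 [ 1.29  2.25 -0.43]
1 150 [ 0.8   2.68 -0.82]
-1 -180 [-0.56  2.76  1.04]
-1 -150 [-1.22  2.36  0.48]
-1 -120 [-1.46  1.88  0.35]
-1 -90 [-1.64  1.38  0.34]
-1 -60 [-1.85  0.89  0.43]
-1 -30 [-2.34  0.46  0.82]
-1 0 [2.58 0.38 2.1 ]
-1 30 [1.92 0.78 2.67]
-1 60 [1.68 1.27 2.8 ]
-1 90 [1.51 1.76 2.81]
-1 120 [1.29 2.25 2.71]
-1 150 [0.8  2.68 2.32]
```

```bash
cat >> h.py <<'E'
TIP=np.array([507,-222,77.]);K=np.array([0,0,-2.])
def pegP(d,s=1,yaw=115.,tip=TIP): 
    "TCP so that mouth is d mm before tip (neg: inserted)"
    R=pegR(yaw,s);u=s*R.apply([1,0,0]);return tip+(28+d)*u-R.apply(K)
E
python3 - <<'E'
from h import *
p=pegP(40)+[0,0,40];print(p);go(p,pegR())
E
```

```text
[ 482.97436656 -170.47686282  154.36489358]
shift [-141.5   33.5 -135.4] turn [ 0.276  0.569 -0.871]
```

```bash
python3 -m inch '[[[0,0,-50,0,0,0,25],[0,0,-100,0,0,0,25],[0,0,-150,0,0,0,25],[0,0,-150,0,0,0,25],[-30,7,-150,0.05,0.1,-0.15,25],[-60,14,-146,0.1,0.2,-0.31,25],[-85,20,-144,0.15,0.32,-0.48,25],[-110,26,-140,0.21,0.43,-0.65,25],[-130,31,-137,0.25,0.52,-0.79,25],[-141.5,33.5,-135.4,0.276,0.569,-0.871,25],[-141.5,33.5,-135.4,0.276,0.569,-0.871,25],[-141.5,33.5,-135.4,0.276,0.569,-0.871,25],[-141.5,33.5,-135.4,0.276,0.569,-0.871,25],[-141.5,33.5,-135.4,0.276,0.569,-0.871,25]]]'
python3 - <<'E'
from h import *
import cv2
print(arm.sense()["q"])
t,Q=pose();print("knob",t+Q.apply(K),"axis",Q.apply([1,0,0]))
go(pegP(25),pegR())
a=arm.capture("top");b=arm.capture("side")
for c in("top","side"):
  for n in("knob","peg_tip","peg_foot","ball_vice"): print(c,n,[(np.round(d["centre"]),round(d["p"],2)) for d in arm.pinpoint(c,n)])
x,y=np.int32(proj("top",t));print(x-40,y-40)
print(proj("top",t+Q.apply(K)),[proj("top",t+Q.apply(K+[e,0,0])) for e in(-28,28)])
A=cv2.resize(a[y-40:y+40,x-40:x+40,::-1],(560,560),interpolation=cv2.INTER_CUBIC)
cv2.imwrite("pics/t2.png",A)
E
```

```text
time_s: 7.25
tool_pos: [482.4, -170.1, 153.6]
eef_rot: [-3.14, -0.611, 2.006]
ft_force: [-0.1, 0.3, -1.4]
gripper_width: 33.1
grip_force: 41.4
[-0.54874649  0.56452368  1.66473627  0.32464033  1.44787144 -1.11370404]
knob [ 482.93466279 -171.16842609  155.20113082] axis [-0.34541808  0.7425865   0.57380453]
shift [-37.9   0.4  31.8] turn [-0.001 -0.    -0.001]
top knob [(array([649., 112.,  19.]), 0.73), (array([508., 127.,  20.]), 0.64), (array([ 484., -170.,  156.]), 0.55)]
top peg_tip [(array([691.,  12.,  -2.]), 0.46)]
top peg_foot [(array([ 484., -172.,  157.]), 0.21)]
top ball_vice []
side knob [(array([646., 106.,  21.]), 0.91), (array([509., 126.,  23.]), 0.69), (array([692.,   9.,   2.]), 0.37)]
side peg_tip []
side peg_foot []
side ball_vice []
254 189
[295.24327435 229.2418836 ] [array([302.38664397, 225.89501143]), array([287.90621608, 232.67950442])]
```

View pics/t2.png

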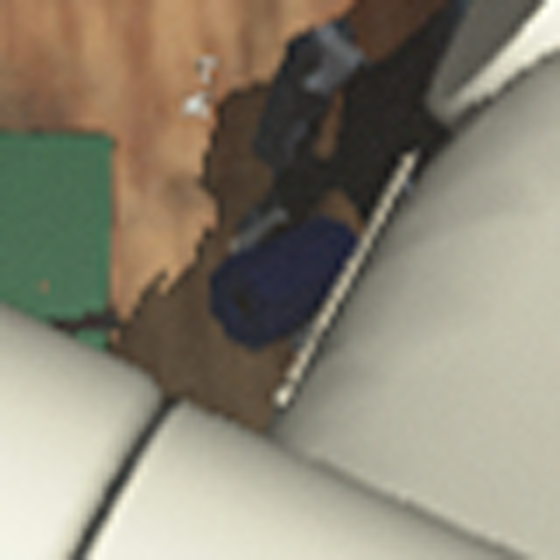

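The crop shows the knob held at about (292,285). Its midline lies within 1 mm of the forward-kinematics prediction, and its upper bore is at (240,297). Next I'll refine the peg tip from the raw pixels of the first image.

```bash
python3 - <<'E'
from h import *
import cv2
im=cv2.imread("pics/top0.png");g=cv2.cvtColor(im,cv2.COLOR_BGR2HSV)
print("V cols 309..325 rows 214..228");print(g[214:229,309:326,2]);print("S");print(g[214:229,309:326,1])
for t,yaw in (([510,-223.7,77],115),([503,-220.5,77],115),([507,-222,77],115)):
    u=pegR(yaw).apply([1,0,0]);print([np.round(proj("top",np.array(t)-s*u),1) for s in(0,20,67)])
E
```

```text
V cols 309..325 rows 214..228
[[172 177 167 110  27  53  92  81  59 122 164 140 140 122  87  97 107]
 [166 176 155  33  40  85 105  86  68 102 139 115  95  90  85  95 105]
 [172 164 113  39  83 103 121 126 130  80  67  69  51  76  84  90 101]
 [164 116  85 108  95 154 176 173 167 134 109 177 146  67  79  85  95]
 [114  69  87  96 109 192 194 191 186 200 235 255 243 118  63  77 104]
 [123  72  76  61 129 197 178 162 187 187 218 255 253 114 107 116 134]
 [162  74  76  51  93 151 195 217 208 172 181 239 166  94 146 138 142]
 [163  69  70  45 120 224 247 251 207 182 211 228  69  99 138 164 139]
 [187 136 127 235 255 255 241 198 185 183 206 218  75  64  96 154 139]
 [146 126 133 255 255 210 214 160 187 189 194 177  81  74  87 105  92]
 [ 72  98 143 153 182  77 159 179 196 194 171 115  93  99  94  79  52]
 [152 165 169  55  49  18  47 117 149 146 117  92  97  90  91 109  90]
 [190 188 173 139 125  49  31  29  62  78  77  95  82  59  72  98  74]
 [183 184 178 176 167 120  47  28  35  73  94  78  58  50  52  46  39]
 [181 184 171 167 170 157 108  44  30  52  73  50  52  57  57  46  52]]
S
[[
[... 573 characters left out ...]
28  22   9   6   4   8  19  17  17  16  11  10  12   5   3   6]
 [115 125  19   0   0  17  11  19  16  18  20  14   6  10   6   5   3]
 [117 120 103  22  18  10   5  21  16  14  18  13   0   5   3   6  20]
 [109 114 121 130 151 213  33  13  14  16   9   8   8   3   8  16  17]
 [113 114 118 119 116 135 132  79  16   7   7   8   6  22  11  21  10]
 [114 115 115 116 116 115 114 118  51   3   8  13  31  56  39  33  85]
 [117 115 115 116 111 109 116 122  68  20  14  41  49  40  40  67  44]]
[array([312.1, 222.6]), array([316.8, 220.4]), array([327.5, 215.4])]
[array([311.3, 225.2]), array([316. , 222.9]), array([326.7, 217.8])]
[array([311.7, 223.7]), array([316.3, 221.5]), array([327. , 216.4])]
```

```bash
sed -i 's/TIP=.*;K/TIP=np.array([509,-222.2,77.]);K/' h.py; python3 - <<'E'
from h import *
print(ray("top",311.3,223.0,77))
go(pegP(15),pegR());go(pegP(-3),pegR())
E
```

```text
[ 509.12690442 -221.23260469   77.        ]
shift [-48.4   2.1  31.3] turn [-0.001 -0.001 -0.001]
shift [-66.4   2.1  31.3] turn [-0.001 -0.001 -0.001]
```

```bash
python3 -m inch '[[[-24,1,20,0,0,0,25],[-46,2,31,0,0,0,25],[-49,2,31,0,0,0,25],[-53,2,31,0,0,0,25],[-57,2,31,0,0,0,25],[-60,2,31,0,0,0,25],[-63,2,31,0,0,0,25],[-66,2,31,0,0,0,25],[-66,2,31,0,0,0,25],[-66,2,31,0,0,0,25]]]'
```

```text
time_s: 9.0
tool_pos: [499.6, -202.5, 90.1]
eef_rot: [-3.14, -0.612, 2.006]
ft_force: [-0.4, -0.0, -1.3]
gripper_width: 33.1
grip_force: 41.4
```

```bash
python3 -m inch '[[[-1,0,0,0,0,0,25],[-2,0,0,0,0,0,25],[-3,0,0,0,0,0,25],[-3,0,0,0,0,0,25]]]'; python3 -m inch '[[[-1,0,0,0,0,0,25],[-2,0,0,0,0,0,25],[-2,0,0,0,0,0,25],[-2,0,0,0,0,0,25]]]'
```

```text
time_s: 9.5
tool_pos: [500.7, -204.8, 88.3]
eef_rot: [-3.14, -0.612, 2.006]
ft_force: [0.4, 0.3, -1.1]
gripper_width: 33.2
grip_force: 41.4
time_s: 10.0
tool_pos: [501.4, -206.2, 87.2]
eef_rot: [-3.14, -0.612, 2.006]
ft_force: [0.2, -0.0, -2.2]
gripper_width: 33.1
grip_force: 41.4
```

```bash
python3 -m inch '[[[-1,0,0,0,0,0,25],[-2,0,0,0,0,0,25],[-2,0,0,0,0,0,25]]]'; python3 -m inch '[[[-1,0,0,0,0,0,25],[-2,0,0,0,0,0,25],[-2,0,0,0,0,0,25]]]'
```

```text
time_s: 10.38
tool_pos: [502.1, -207.8, 86.0]
eef_rot: [-3.14, -0.612, 2.006]
ft_force: [0.2, -0.5, -2.2]
gripper_width: 33.1
grip_force: 41.4
time_s: 10.75
tool_pos: [502.7, -209.3, 84.8]
eef_rot: [-3.14, -0.612, 2.006]
ft_force: [0.5, 0.0, -1.8]
gripper_width: 33.0
grip_force: 41.4
```

```bash
python3 -m inch '[[[-1,0,0,0,0,0,25],[-2,0,0,0,0,0,25],[-3,0,0,0,0,0,25],[-3,0,0,0,0,0,25]]]'; python3 -m inch '[[[-1,0,0,0,0,0,25],[-2,0,0,0,0,0,25],[-2,0,0,0,0,0,25],[-2,0,0,0,0,0,25]]]'
```

```text
time_s: 11.25
tool_pos: [503.8, -211.5, 83.1]
eef_rot: [-3.14, -0.612, 2.006]
ft_force: [0.0, 0.2, -1.4]
gripper_width: 33.4
grip_force: 41.4
time_s: 11.75
tool_pos: [504.5, -212.9, 82.0]
eef_rot: [-3.14, -0.612, 2.006]
ft_force: [1.1, -0.4, -1.9]
gripper_width: 33.1
grip_force: 41.4
```

```bash
python3 -m inch '[[[-1,0,0,0,0,0,25],[-2,0,0,0,0,0,25],[-2,0,0,0,0,0,25]]]'; python3 -m inch '[[[-1,0,0,0,0,0,25],[-1,0,0,0,0,0,25]]]';python3 -m inch '[[[-1,0,0,0,0,0,25],[-1,0,0,0,0,0,25]]]'
```

```text
time_s: 12.12
tool_pos: [505.2, -214.5, 80.8]
eef_rot: [-3.14, -0.612, 2.006]
ft_force: [0.5, 0.4, -2.3]
gripper_width: 33.2
grip_force: 41.4
time_s: 12.38
tool_pos: [505.6, -215.2, 80.3]
eef_rot: [-3.14, -0.612, 2.006]
ft_force: [-0.9, 0.3, -2.3]
gripper_width: 33.3
grip_force: 41.4
time_s: 12.62
tool_pos: [505.7, -215.6, 80.0]
eef_rot: [-3.14, -0.613, 2.007]
ft_force: [-0.7, 2.6, 1.7]
gripper_width: 33.3
grip_force: 41.6
```

```bash
python3 -m inch '[[[2,0,0,0,0,0,25],[2,1,0,0,0,0,25],[2,2,0,0,0,0,25],[2,2.5,0,0,0,0,25],[2,2.5,0,0,0,0,25]]]';python3 -m inch '[[[0,0.5,0,0,0,0,25],[0,0.5,0,0,0,0,25]]]';python3 -m inch '[[[0,0.5,0,0,0,0,25],[0,0.5,0,0,0,0,25]]]'
```

```text
time_s: 13.25
tool_pos: [506.3, -214.0, 80.8]
eef_rot: [-3.138, -0.612, 2.006]
ft_force: [-6.2, -4.5, -0.3]
gripper_width: 33.1
grip_force: 41.8
time_s: 13.5
tool_pos: [506.3, -213.9, 80.8]
eef_rot: [-3.137, -0.612, 2.006]
ft_force: [-8.8, -5.0, 0.7]
gripper_width: 33.1
grip_force: 41.8
time_s: 13.75
tool_pos: [506.4, -213.9, 80.8]
eef_rot: [-3.136, -0.612, 2.005]
ft_force: [-9.5, -5.7, 1.0]
gripper_width: 33.0
grip_force: 41.9
```

```bash
python3 -m inch '[[[0,-2,0,0,0,0,25],[0,-3.5,0,0,0,0,25],[5,-3.5,0,0,0,0,25],[15,-3.5,0,0,0,0,25],[30,-3.5,0,0,0,0,25],[50,-3.5,0,0,0,0,25],[75,-3.5,-35,0,0,0,25],[110,-3.5,-85,0,0,0,25],[140,-3.5,-130,0,0,0,25],[140,-3.5,-130,0,0,0,25],[140,-3.5,-130,0,0,0,25]]]'
python3 - <<'E'
from h import *
s=arm.sense();print(s["q"]);a=np.radians(60)
R=axes([0,0,1],[np.cos(a),np.sin(a),0]);go([480,-150,330],R)
for q23 in(1.7,1.9,2.1):
  for q1 in(-.8,-.6,-.4):print(q23,q1,wrist(R,q1,q23)[0])
E
```

```text
time_s: 15.12
tool_pos: [487.9, -177.4, 267.6]
eef_rot: [-3.14, -0.612, 2.007]
ft_force: [0.4, 1.0, -2.4]
gripper_width: 33.1
grip_force: 41.5
[-0.55377464  0.4501526   1.567368    0.32058273  1.65070985 -1.05126252]
shift [ 58.9   4.4 -34.9] turn [-0.884  0.883  0.459]
1.7 -0.8 [ 1.53  1.84 -0.13]
1.7 -0.6 [ 1.56  1.65 -0.13]
1.7 -0.4 [ 1.59  1.45 -0.13]
1.9 -0.8 [ 1.48  1.83 -0.34]
1.9 -0.6 [ 1.55  1.64 -0.33]
1.9 -0.4 [ 1.61  1.45 -0.33]
2.1 -0.8 [ 1.43  1.81 -0.55]
2.1 -0.6 [ 1.53  1.64 -0.53]
2.1 -0.4 [ 1.63  1.46 -0.53]
```

```bash
python3 -m inch '[[[6,0,-4,-0.09,0.09,0.046,25],[12,1,-7,-0.177,0.177,0.092,25],[18,1,-10,-0.265,0.265,0.138,25],[24,2,-14,-0.354,0.353,0.184,25],[30,2,-17,-0.442,0.441,0.23,25],[36,3,-21,-0.53,0.53,0.275,25],[42,3,-24,-0.619,0.618,0.321,25],[48,3.5,-28,-0.707,0.706,0.367,25],[54,4,-31,-0.796,0.795,0.413,25],[59,4.4,-35,-0.884,0.883,0.459,25],[59,4.4,-35,-0.884,0.883,0.459,25],[59,4.4,-35,-0.884,0.883,0.459,25],[59,4.4,-35,-0.884,0.883,0.459,25]]]'
python3 - <<'E'
from h import *
s=arm.sense();print(s["q"]);print(pose()[1].as_matrix())
E
```

```text
time_s: 16.75
tool_pos: [481.0, -150.8, 330.3]
eef_rot: [2.447, -1.569, 1.743]
ft_force: [-0.5, 0.1, -1.0]
gripper_width: 33.0
grip_force: 41.6
[-0.94973314  0.57346024  1.96616587  1.21140648  1.80641047 -1.01313316]
[[-2.78247124e-04  8.66414246e-01  4.99325823e-01]
 [ 1.60027361e-03 -4.99324817e-01  8.66413392e-01]
 [ 9.99998681e-01  1.04013497e-03 -1.24756416e-03]]
```

q6 is -1.01, so a half turn brings it to 2.13, well within range. I'll roll +π about the tool z axis in two halves.

```bash
for i in 1 2; do python3 -m inch '[[[0,0,0,0,0,0.17,25],[0,0,0,0,0,0.34,25],[0,0,0,0,0,0.51,25],[0,0,0,0,0,0.68,25],[0,0,0,0,0,0.85,25],[0,0,0,0,0,1.02,25],[0,0,0,0,0,1.19,25],[0,0,0,0,0,1.36,25],[0,0,0,0,0,1.57,25],[0,0,0,0,0,1.57,25],[0,0,0,0,0,1.57,25],[0,0,0,0,0,1.57,25]]]'; done
python3 - <<'E'
from h import *
import cv2
s=arm.sense();print(s["q"],s["joint_velocities"]);t,Q=pose();print(Q.as_matrix()[:,0])
ims=[]
for c in("top","side"):
  a=arm.capture(c);x,y=np.int32(np.clip(proj(c,t),[40,40],[519,379]));print(c,proj(c,t),[np.round(d["centre"]) for d in arm.pinpoint(c,"knob")])
  ims.append(cv2.resize(a[y-40:y+40,x-40:x+40,::-1],(400,400),interpolation=cv2.INTER_CUBIC))
cv2.imwrite("pics/fin.png",np.hstack(ims))
E
```

```text
time_s: 18.25
tool_pos: [480.7, -150.7, 330.3]
eef_rot: [-1.571, -0.003, -0.524]
ft_force: [-0.8, -0.7, -2.4]
gripper_width: 33.2
grip_force: 41.6
time_s: 19.75
tool_pos: [480.6, -150.7, 330.3]
eef_rot: [-1.453, 1.567, -0.406]
ft_force: [-0.1, -0.4, -1.5]
gripper_width: 33.3
grip_force: 41.6
[-0.95063113  0.57371236  1.96795795  1.21239101  1.80681729  2.12407192] [ 0.00049181  0.00208277 -0.00021968  0.00012765 -0.00016445  0.01393054]
[ 0.00351231 -0.00151111 -0.99999269]
top [287.91853974 217.96509597] [array([507., 124.,  23.]), array([ 478., -153.,  326.]), array([646., 112.,  20.])]
side [300.53060365 123.20918125] [array([509., 125.,  23.]), array([ 477., -152.,  329.])]
```

View pics/fin.png

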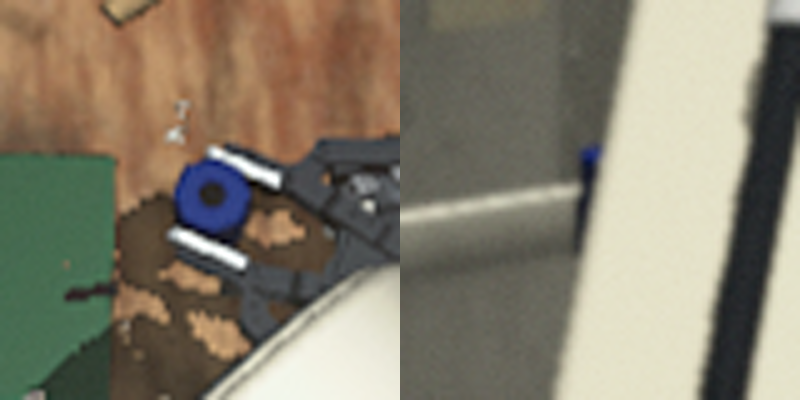

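The top crop shows the knob held upright between the fingers, with a bore facing up at crop (212,195). By the tool pose this is the deep end. It is steady at about 330 mm, so I'm handing in.

```bash
python3 -c "
from workcell import arm
print(arm.sign_off())"
```

```text
the job is handed in; nothing more can be done
None
```

The job is handed in: the first end I tried slid about 20 mm onto the peg, so it is the deep one, and the knob is held still and upright with that hole up, about 330 mm above the bench; no verdict was returned.

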